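Drop a failed amplifier module through the flap of the quarantine box

ROBOT

A 6-joint arm with a two-finger parallel gripper is mounted at the origin on the work surface. World frame = base frame: x ahead of the robot, y to its left, z up, the work surface at z = 0. Lengths are in m, angles in rad, forces in N, time in s.
With the tool pointing down it reaches from about 0.35 to 0.975 m from the base axis. Payload 4.9 kg.
Tool frame: the origin (TCP) lies at the very end of the fingers, on their centre line; the grasp point (between the pads) lies 19 mm behind it (ctrl.grip_point_offset is the distance from the TCP to the grasp point, in m); z points along the fingers, y is the line along which they close (so a half turn about z gives the same grasp; the last joint's range is limited). The gripper opens to 85 mm and grips with 20 to 120 N. Pads are 22 mm wide; open, the fingers measure 114 mm over their backs; the gripper's body (76 mm by 85 mm) begins 54 mm behind the grasp point. The pads swing forward as they close: fully open they stand 13 mm farther back than shut.
Start: joints at [1.084, 0.053, 1.613, -0, 1.476, -0.119], TCP at [0.225, 0.583, 0.231] pointing down, gripper open.
Joint ranges: [-3.01, 3.01], [-1.01, 2.22], [0.06, 2.58], [-1.02, 4.17], [0.09, 2.62], [-3.14, 3.14]. Speed limits (rad/s): [2.57, 2.57, 3.14, 3.14, 3.14, 3.14].

INTERFACE

Orientations are given as a rotation vector (axis times angle).
In Python, from station import ctrl gives the robot as it stands.
- The arm moves only by the tool send_rows, never from a script. Its argument "rows" is a list of rows, each a list of 3 entries, a list of its own where there are three numbers: the finger opening in cm, from 0 to 8.54, then the shift along the tool's x, y, z in cm, then the turn about the tool's z in degrees. A call has 1 to 10 rows; each row shifts and turns the commanded pose from where the row before left it, along the tool's axes as they then stand; what a row does not reach is not made up. A row lasts 1/8 s, in which the tool goes at most 62.5 mm and 10.7 degrees, less where a joint would pass 70% of its speed; a pose out of reach is approached as far as the arm can. A call with a gripper value outside its range is refused whole. The fingers move at their own pace and stop on an object; "newtons" is the grip in N (left out, the last holds). Time passes only in rows, so rows that do not move let the fingers close. It gives the time, the measured TCP pose, the force, the opening and the grip force at its end, in the units of the state.
- ctrl.get_obs(): the state, without advancing time (a new reading comes with each control period).
- ctrl.get_image(name): name is "scene" or "top" or "wrist"; returns a dict with "frame" (420x560x3 uint8, red, green, blue), "range_z" (420x560 float32, m along the optical axis (not along the pixel's ray), 0 where there is no reading), "fx", "fy", "cx", "cy" (pixels), "cam_to_world" (4x4, takes a point from camera to world coordinates). Camera axes: x right, y down, z forward; pixel columns grow to the right and rows downward; lengths in m; the calibration is good to about 2 mm. The wrist camera is an equidistant fisheye: a pixel r from the principal point sees the ray r / f radians off the axis. A picture is of the moment at which its call begins.
- ctrl.finish_job(): hands the job in; it is judged then, once.
The state is a dict: "t": time; "q": joint angles; "dq": joint speeds; "effort": joint torques, N m; "tool_pos": TCP position; "tool_rot": TCP orientation; "contact_force": force on the tool from outside, world axes, zero at the start; "wrist_torque": the same for the moment, N m; "opening": finger opening in m; "grip_force": force on a finger pad.
Only numpy, scipy, OpenCV 4.12 (cv2) and the standard library are available. Lean on these libraries where they do the work, as an engineer would, in place of code of your own. Each camera call takes 0.05 s, during which the arm holds its last target. There are 200 camera calls.

TASK

The finned amplifier module lying on the feed shelf has failed its test: gently push it with the fingertips, flat along the shelf, in through the hanging flap of the quarantine drop box until it goes down the chute inside, then draw the fingers back out so that the flap falls shut. Do not grip, lift or tip the module on the shelf, and leave everything else where it stands.

Things in the scene. Friction and masses are not known exactly. Their poses are not given: they have to be found in the camera images.
- drop_box: Grey sheet-metal quarantine drop box with a feed shelf in front, fixed. Origin: on the bench, below the middle of the shut flap. +x = feeding direction (along the shelf, through the flap, into the box), +z up, +y left when looking along +x. Box: x = 0 to 290 mm (front wall 4 mm thick), 214 mm wide, closed top with a clear pane 175 mm above the bench; nothing on it is higher.
- shelf_front (a point): Middle of the feed shelf's free front end, on its upper face. The dark steel shelf is flat and level, 100 mm above the bench, from x = -202 mm (here) to the flap in the box's frame, y = -128 to +128 mm; lips 10 mm high run along its two sides, none at this end.
- mouth (a point): Middle of the mouth's sill, in the plane of the shut flap, level with the shelf's face (straight above drop_box's origin). The mouth is the only way in: 124 mm wide (62 mm to either side), clear height 61 mm from the shelf to the flap's hinge; above the hinge a lintel up to the box's top.
- chute_edge (a point): Middle of the edge, 48 mm behind mouth, to which the shelf's face runs on level inside the box. Here the floor turns down into a chute that slopes 45 degrees to a catch floor 10 mm above the bench. A module whose middle has been pushed 7 mm or more past this edge tips over it and slides down by itself.
- flap (a joint): Aluminium flap in the mouth, hinged along its upper edge 61 mm above the shelf, 3 mm behind the front wall's mid-plane: 0 = hanging shut (upright), grows as it swings inward, at most 1.45; it cannot swing outward. 120 mm wide, 57 mm high, 3 mm thick, 45 g, no spring: its weight alone shuts it; the module or a finger pushes it open easily.
- flap_edge (a point): Middle of the flap's lower edge; 4 mm above the shelf when shut.
- amp_module: The failed amplifier module: bare aluminium block 90 mm long (its x), 60 mm wide (its y), 32 mm high, with nine upright cooling fins along its length on top; 0.2 to 0.45 kg. Origin: centre of its underside. Lies flat on the shelf, length along the feeding direction within 0.4 rad, its middle 85 to 120 mm in front of the flap and up to 42 mm to either side of the mouth's middle.
- solder_spool: Bystander: small reel of solder, 38 mm across and 38 mm high, standing on the feed shelf beside the mouth, close to the box's front wall. Origin: centre of its underside.
- lidded_module: Bystander: plain aluminium module with a flat screwed lid and no fins, 110 x 60 x 28 mm, lying on the bench beside the shelf. Origin: centre of its underside.
- flux_bottle: Bystander: small bottle, 42 mm across, 105 mm high, on the bench beside the box. Origin: centre of its underside.
- multimeter: Bystander: hand-held multimeter, 178 x 84 x 36 mm (48 mm high over its dial), lying on the bench beside the box. Origin: centre of its underside.
- driver: Bystander: screwdriver, 190 mm long, lying on the bench in front of the shelf's front end. Origin: under its middle.

How it is judged:
By the outcome, as a careful person would: the job done as asked, in the order asked, and still so for the second after the job is handed in, with the robot touching nothing.
It also fails if it takes over 48 s, if anything falls off the work surface, if the arm or the gripper's body presses on something with over 40 N, if the wrist force passes 120 N, or if a joint passes its speed limit or range.

## Working session

There is one attempt and no reset: what is moved stays moved. The work goes in short steps, Python scripts to look and compute and a tool call to move; the robot and the scene stay as the last step left them, time stands still between calls to the robot, and variables do not carry over. Pictures are saved under pics/ and viewed, at most 10 in all, crops included, and the job is handed in when it is done.

Besides the shell and the picture viewer there is one more tool, called after "Emit:" as name(argument=value, ...), one argument or row to a line, values as JSON. send_rows: Moves the arm, as the interface text tells. Its arguments: {"type":"object","properties":{"rows":{"type":"array","items":{"type":"array"}},"newtons":{"type":"number"}},"required":["rows"]}

```bash
mkdir -p pics; ls; cat > h.py <<'E'
import numpy as np, cv2
from station import ctrl
def grab(n,tag):
    d=ctrl.get_image(n); np.savez(f'{tag}.npz',**d); cv2.imwrite(f'pics/{tag}.png',d['frame'][:,:,::-1]); return d
def pt(d,u,v):
    z=float(d['range_z'][int(v),int(u)]); p=np.array([(u-d['cx'])/d['fx']*z,(v-d['cy'])/d['fy']*z,z,1]); return (d['cam_to_world']@p)[:3]
E
python3 - <<'E'
from h import *
a=grab('top','top1');b=grab('scene','scene1')
print(a['fx'],a['cx'],a['cam_to_world'],b['cam_to_world']);print(ctrl.get_obs())
E
```

```text
pics
472.0389198215527 288.0661842187511 [[-0.01717493 -0.99478738  0.10051414  0.49959164]
 [-0.99947232  0.01985342  0.02570853  0.00503211]
 [-0.02757007 -0.10001956 -0.99460343  1.07901517]
 [ 0.          0.          0.          1.        ]] [[ 0.70771147  0.60677459 -0.36189651  0.96168785]
 [ 0.70647216 -0.60311358  0.37033918 -0.35706561]
 [ 0.00644771 -0.51776309 -0.85549974  1.01175778]
 [ 0.          0.          0.          1.        ]]
{'t': 0.1, 'q': array([ 1.08400789e+00,  5.32798065e-02,  1.61416114e+00, -6.55975100e-06,
        1.47601379e+00, -1.18983530e-01]), 'dq': array([-0.00293483, -0.00224221, -0.00027253,  0.00043383,  0.00299897,
       -0.00034005]), 'effort': array([ 4.33421146e-04, -3.94904995e+01, -3.71362782e+01, -1.48501226e-04,
        3.90341738e-03, -1.83530801e-05]), 'tool_pos': array([0.22445353, 0.58269575, 0.23019015]), 'tool_rot': array([-5.74393897e-01, -3.08807674e+00,  2.79436518e-03]), 'contact_force': array([-0.06234563, -0.01539307, -0.518713  ]), 'wrist_torque': array([ 0.0419872 , -0.01196991,  0.04032701]), 'grip_force': 0.0, 'opening': 0.08558646706213328}
```

View pics/top1.png

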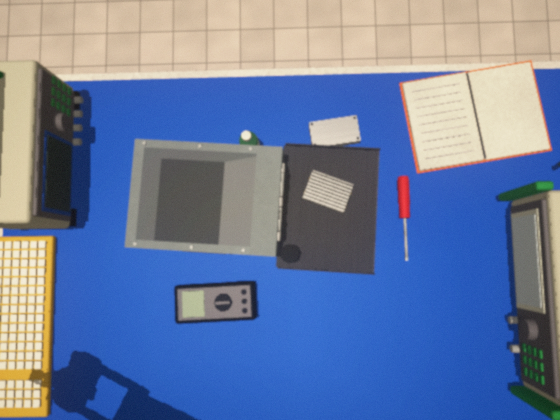

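View pics/scene1.png

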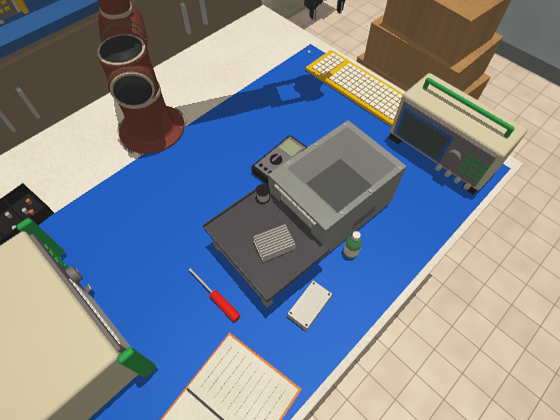

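The top view shows the shelf at about (280-380, 145-272), with the flap on its left edge (u≈282) and feeding toward image left, which is world +y. The finned module is at about (328,191), the spool at (290,254), and the box to the left. I'll enlarge the area for corners.

```bash
python3 - <<'E'
from h import *
f=cv2.imread('pics/top1.png')[130:285,265:395]
f=cv2.convertScaleAbs(f,alpha=1.6,beta=20)
f=cv2.resize(f,None,fx=3.8,fy=3.8,interpolation=cv2.INTER_CUBIC)
cv2.imwrite('pics/crop1.png',f)
d=np.load('top1.npz'); H,W=d['range_z'].shape
v,u=np.mgrid[:H,:W]; z=d['range_z']
P=np.stack([(u-d['cx'])/d['fx']*z,(v-d['cy'])/d['fy']*z,z,np.ones_like(z)],-1)@d['cam_to_world'].T
P=P[...,:3]; np.save('P.npy',P)
roi=(u>270)&(u<395)&(v>130)&(v<285)&(z>0)
for n,lo,hi in [('shelf',.092,.107),('mod',.122,.136),('lipH',.107,.115),('box',.168,.182)]:
    m=(((u>100)&(u<395)&(v>130)&(v<285)&(z>0)))&(P[...,2]>lo)&(P[...,2]<hi)
    q=P[m]; r=cv2.minAreaRect(q[:,:2].astype(np.float32)*1000)
    print(n,m.sum(),r,q.mean(0),cv2.boxPoints(r).round(0).tolist())
m=roi&(P[...,2]>.122)&(P[...,2]<.136)&(u>297)&(v<225);q=P[m]
r=cv2.minAreaRect(q[:,:2].astype(np.float32)*1000);print('mod only',m.sum(),r,q.mean(0))
m=roi&(P[...,2]>.130)&(P[...,2]<.146)&(u<305)&(v>235);q=P[m]
print('spool',m.sum(),q.mean(0),q.min(0),q.max(0))
E
```

```text
shelf 10158 ((617.7591552734375, -9.937103271484375), (291.55426025390625, 284.2339172363281), 85.53263092041016) [ 0.60025424 -0.05686035  0.10090534] [[465.0, -144.0], [748.0, -166.0], [771.0, 124.0], [487.0, 146.0]]
mod 815 ((589.5125732421875, 4.3917388916015625), (155.2186737060547, 190.20574951171875), 66.56609344482422) [ 0.6315516  -0.04909765  0.13072895] [[471.0, -29.0], [646.0, -105.0], [708.0, 38.0], [533.0, 113.0]]
lipH 421 ((616.8994140625, -8.923965454101562), (290.10723876953125, 283.2942199707031), 85.23458099365234) [ 0.62284753 -0.04587871  0.11093158] [[464.0, -142.0], [746.0, -165.0], [770.0, 124.0], [488.0, 147.0]]
box 16445 ((622.3291015625, 188.32843017578125), (298.7897033691406, 214.57009887695312), 85.4534683227539) [0.62092696 0.18939597 0.17587033] [[504.0, 48.0], [717.0, 31.0], [741.0, 329.0], [527.0, 346.0]]
mod only 783 ((634.2315063476562, -52.014827728271484), (85.34111022949219, 60.041717529296875), 68.89081573486328) [ 0.63476477 -0.05251074  0.13063654]
spool 285 [0.51015822 0.02860065 0.13880139] [0.49125461 0.00911628 0.13108213] [0.52871087 0.05308871 0.1443569 ]
```

View pics/crop1.png

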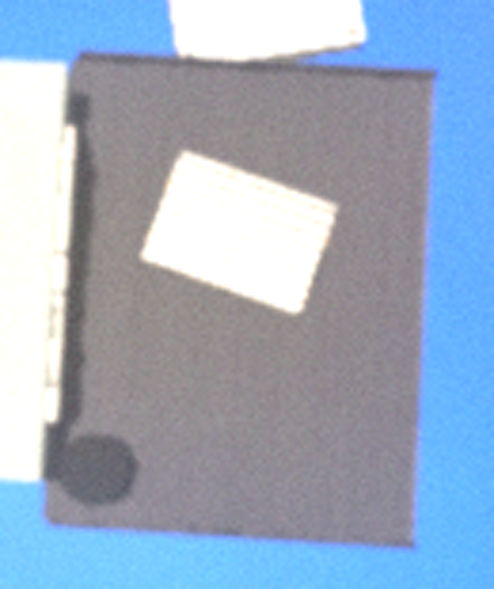

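Image: module at crop (145-338, 150-312), yawed about 16° to the feed direction and on the far side of the mouth's middle. Spool at crop (98,468), well clear. I'll bring the hand over the shelf's front end first, so that I can see and measure the fingers.

Emit:
send_rows(
  rows=[
    [8.5, [-3.1, -3.1, -0.4], 0],
    [8.5, [-3.1, -3.1, -0.4], 0],
    [8.5, [-3.1, -3.1, -0.4], 0],
    [8.5, [-3.1, -3.1, -0.4], 0],
    [8.5, [-3.1, -3.1, -0.4], 0],
    [8.5, [-3.1, -3.1, -0.4], 0],
    [8.5, [-3.1, -3.1, -0.4], 0],
    [8.5, [-3.1, -3.1, -0.4], 0],
    [8.5, [-3.1, -3.1, -0.4], 0],
    [8.5, [-3.1, -3.1, -0.4], 0],
  ],
)

```text
t: 1.35
tool_pos: [0.4026, 0.1811, 0.271]
tool_rot: [-0.574, -3.088, 0.0]
contact_force: [0.4, -0.7, 0.4]
opening: 0.0849
grip_force: 0.0
```

Emit:
send_rows(
  rows=[
    [8.5, [-3.1, -3.1, 0], 0],
    [8.5, [-3.1, -3.1, 0], 0],
    [8.5, [-3.1, -3.1, 0], 0],
    [8.5, [-3.1, -3.1, 0], 0],
    [8.5, [-3.1, -3.1, 0], 0],
    [8.5, [-3.1, -3.1, 0], 0],
    [8.5, [-3.1, -3.1, 0], 0],
    [8.5, [-3.1, -3.1, 0], 0],
    [8.5, [-3.1, -3.1, 0], 0],
    [8.5, [-3.1, -3.1, 0], 0],
  ],
)

```text
t: 2.6
tool_pos: [0.5805, -0.2195, 0.2706]
tool_rot: [-0.575, -3.088, -0.001]
contact_force: [0.5, 0.1, 0.5]
opening: 0.0853
grip_force: 0.0
```

```bash
python3 - <<'E'
from h import *
b=grab('scene','scene2');w=grab('wrist','wrist2')
o=ctrl.get_obs();print(o['t'],o['tool_pos'],o['tool_rot'],o['q'])
f=cv2.imread('pics/scene2.png');cv2.imwrite('pics/both2.png',np.hstack([f[:,100:500],cv2.imread('pics/wrist2.png')[:,80:480]]))
E
```

```text
2.7 [ 0.58061762 -0.22154146  0.26985391] [-5.79710631e-01 -3.08601575e+00  7.86976223e-04] [-4.83765274e-01  2.54385549e-02  1.57693580e+00 -9.49278704e-04
  1.54059988e+00 -1.68315859e+00]
```

View pics/both2.png

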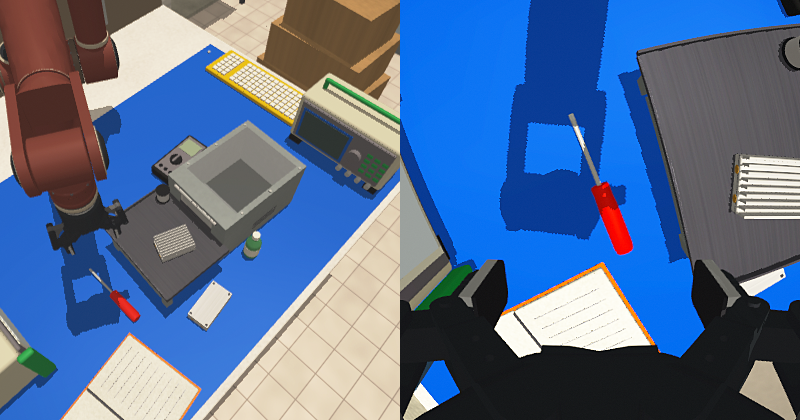

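The scene view shows the open gripper at about (85,225), with its fingers flaring outward from the body. I'll measure its profile in the tool frame.

```bash
python3 - <<'E'
from h import *
from scipy.spatial.transform import Rotation as R
o=ctrl.get_obs();Rt=R.from_rotvec(o['tool_rot']).as_matrix()
d=np.load('scene2.npz');z=d['range_z'];v,u=np.mgrid[:420,:560]
P=(np.stack([(u-d['cx'])/d['fx']*z,(v-d['cy'])/d['fy']*z,z,np.ones_like(z)],-1)@d['cam_to_world'].T)[...,:3][z>0]
q=(P-o['tool_pos'])@Rt*1000
q=q[(abs(q[:,:2])<110).all(1)]
for h in range(-200,10,8):
    s=q[(q[:,2]>=h)&(q[:,2]<h+8)]
    if len(s): print(h,len(s),'x',s[:,0].min().round(),s[:,0].max().round(),'y',s[:,1].min().round(),s[:,1].max().round())
E
```

```text
-200 171 x -39.0 -5.0 y -36.0 37.0
-192 38 x -38.0 -14.0 y -34.0 34.0
-184 81 x -39.0 -8.0 y -35.0 35.0
-176 257 x -39.0 -0.0 y -37.0 36.0
-168 114 x -40.0 2.0 y -36.0 37.0
-160 107 x -39.0 -5.0 y -36.0 38.0
-152 108 x -39.0 -10.0 y -36.0 37.0
-144 111 x -40.0 -8.0 y -36.0 37.0
-136 32 x -39.0 -11.0 y -36.0 34.0
-128 22 x -14.0 6.0 y -62.0 65.0
-120 320 x -15.0 11.0 y -67.0 69.0
-112 125 x -22.0 -4.0 y -68.0 68.0
-104 134 x -22.0 9.0 y -69.0 71.0
-96 84 x -20.0 8.0 y -70.0 71.0
-88 151 x -20.0 8.0 y -71.0 73.0
-80 130 x -19.0 10.0 y -72.0 74.0
-72 208 x -15.0 12.0 y -73.0 74.0
-64 64 x -15.0 11.0 y -70.0 72.0
-56 17 x -14.0 -7.0 y -55.0 58.0
-48 26 x -13.0 -4.0 y -55.0 55.0
-40 32 x -14.0 -2.0 y -56.0 56.0
-32 27 x -13.0 5.0 y -56.0 55.0
-24 19 x -14.0 3.0 y -53.0 54.0
```

The finger is straight on its leading side, so a vertical tool can't get under the lintel far enough: the module's rear would stop about 16 mm short. Some tilt is needed, and it may come from the reach limit, where the pose is only approached. First I'll check the free space around the base.

```bash
python3 - <<'E'
from h import *
for n in ('top1','scene1'):
    d=np.load(n+'.npz');z=d['range_z'];v,u=np.mgrid[:420,:560]
    P=(np.stack([(u-d['cx'])/d['fx']*z,(v-d['cy'])/d['fy']*z,z,np.ones_like(z)],-1)@d['cam_to_world'].T)[...,:3][z>0]
    print(n,P.min(0).round(2),P.max(0).round(2))
    m=(P[:,2]>.06)
    H,xe,ye=np.histogram2d(P[:,0],P[:,1],bins=[np.arange(-.3,1.01,.1),np.arange(-1,1.01,.1)])
    print('cols y from',ye[0],'max z cm')
    for i in range(13):
        print(f'{xe[i]:.1f}',*['%3d'%(100*P[(P[:,0]>=xe[i])&(P[:,0]<xe[i+1])&(P[:,1]>=ye[j])&(P[:,1]<ye[j+1]),2].max()) if H[i,j] else ' --' for j in range(20)])
E
```

```text
top1 [ 0.14 -1.05 -0.77] [1.59 1.24 0.2 ]
cols y from -1.0 max z cm
-0.3  --  --  --  --  --  --  --  --  --  --  --  --  --  --  --  --  --  --  --  --
-0.2  --  --  --  --  --  --  --  --  --  --  --  --  --  --  --  --  --  --  --  --
-0.1  --  --  --  --  --  --  --  --  --  --  --  --  --  --  --  --  --  --  --  --
0.0  --  --  --  --  --  --  --  --  --  --  --  --  --  --  --  --  --  --  --  --
0.1  --  --  --  --   0   0   0   0   0   0   0   0   0   0   0   2   2  --  --  --
0.2  --  --  --  --  --  19   0   0   0   1   0   0   0   0   0   2   2  --  --  --
0.3  --  --  --  --  --  18   0   0   0   0   0   5   4   0   0   2   2  --  --  --
0.4  --  --  --  --  --  18   0   1  11  11  14   5   4   0   0   2   2  --  --  --
0.5  --  --  --  --  --  19   0   2  10  13  18  18  18  18   0  19  15   0  --  --
0.6  --  --  --  --   4  19   1   3  13  13  18  18  18  18   0  19  --  --  --  --
0.7  --  --  --  --   1   1   1   1  11  11  18  18  18  18  12  19  --  --  --  --
0.8  --  --  --   0   1   1   1   1   3   3   0   0   0   0  12  19  18  --  --  --
0.9  --  --  --   0  
[... 527 characters left out ...]
   0   0  31   2   2  --  --
0.2  --  --  --  --  19  19   0   0   0   0   0   0   0   0   0  31  29   2  --  --
0.3  --  --  --  18  19  19   0   0   0   0   0   4   4   0   0   2   2   2  --  --
0.4  --  --  --  19  19  19   0   1  11  11  14   5   4   0   0   2   2   2  --  --
0.5  --  --  --  19  19  18   0   2  10  13  18  18  18  17   0  18  18  --  --  --
0.6  --  --  --  18  19  19   0   3  13  13  18  18  18  17   0  22  22  --  --  --
0.7  --  --  --  --   0   1   1   1  11  11  18  18  18  17  13  22  22  --  --  --
0.8  --  --  --  --  --   1   1   1   3   3   0   0   0   0  12  22  22  --  --  --
0.9  --  --  --  --  --  --   1   1   0   0   0   0   0   0   0  18  18   0 -73 -73
```

Emit:
send_rows(
  rows=[
    [6, [0, 0, 0], -8.25],
    [6, [0, 0, 0], -8.25],
    [6, [-2.14, 3.46, 0], 0],
    [6, [-2.14, 3.46, 0], 0],
    [6, [-2.14, 3.46, 0], 0],
    [6, [-2.14, 3.46, 0], 0],
    [6, [-2.14, 3.46, 0], 0],
    [6, [0, 0, 4], 0],
    [6, [0, 0, 4], 0],
    [6, [0, 0, 4], 0],
  ],
)

```text
t: 3.95
tool_pos: [0.7001, -0.0533, 0.1497]
tool_rot: [-0.124, -3.138, -0.0]
contact_force: [0.4, -0.5, 0.5]
opening: 0.0601
grip_force: 0.0
```

```bash
python3 - <<'E'
from h import *
o=ctrl.get_obs();print(o['t'],o['tool_pos'],o['tool_rot'],o['q'],o['opening'])
b=grab('scene','scene3')
f=cv2.imread('pics/scene3.png')[150:350,150:400];cv2.imwrite('pics/c3.png',cv2.resize(f,None,fx=3,fy=3,interpolation=cv2.INTER_CUBIC))
E
```

```text
3.95 [ 0.70011391 -0.0532973   0.14968468] [-1.23874436e-01 -3.13829692e+00 -4.57240550e-04] [-1.81921693e-01  2.87153109e-01  1.48847762e+00  1.70800256e-04
  1.36684652e+00 -1.67384992e+00] 0.06009436202692255
```

View pics/c3.png

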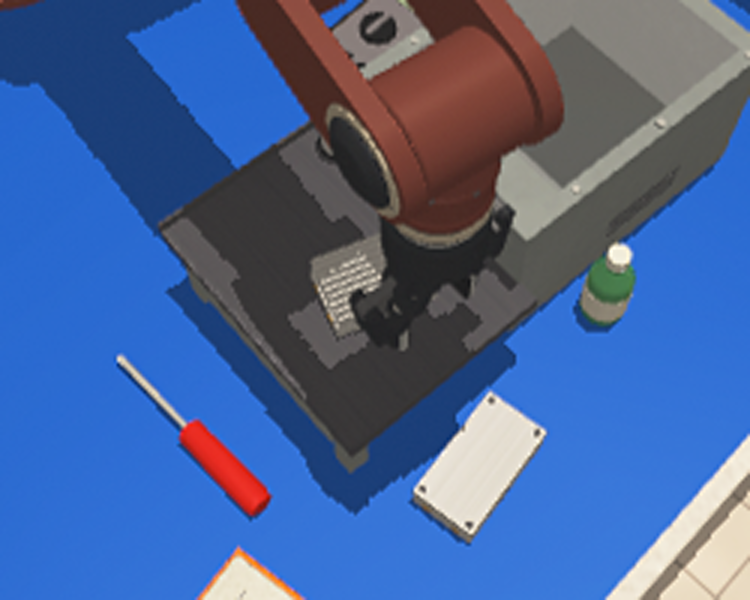

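The fingers (about (400,320) in the crop) stand beside the module's far side, clear of the lip and module. Now lower and push sideways slowly.

Emit:
send_rows(
  rows=[
    [6, [0, 0, 2.2], 0],
    [6, [0, 0, 2], 0],
    [6, [0.8, 0, 0], 0],
    [6, [0.8, 0, 0], 0],
    [6, [0.8, 0, 0], 0],
    [6, [0.8, 0, 0], 0],
    [6, [0.8, 0, 0], 0],
  ],
)

```text
t: 4.88
tool_pos: [0.661, -0.0511, 0.1104]
tool_rot: [0.125, 3.137, -0.0]
contact_force: [1.9, 0.9, 0.7]
opening: 0.0598
grip_force: 0.9
```

Emit:
send_rows(
  rows=[
    [6, [0.6, 0, 0], 0],
    [6, [0.6, 0, 0], 0],
    [6, [0.6, 0, 0], 0],
    [6, [0, 0, 0], 0],
    [6, [-1, 0, 0], 0],
    [6, [-3, 0, 0], 0],
    [6, [0, 0, -4], 0],
    [6, [0, 0, -5], 0],
    [6, [0, 0, -5], 0],
  ],
)

```text
t: 6.0
tool_pos: [0.6826, -0.0528, 0.2491]
tool_rot: [-0.125, -3.136, -0.001]
contact_force: [-0.1, 0.3, -0.1]
opening: 0.06
grip_force: 0.0
```

Moved on a two-finger flush push, reading about 2 N. Next I'll swing out to the +y reach limit, along the feed azimuth, to see whether the tool tips outward there. Once the arm is out of the way I'll take a top view.

Emit:
send_rows(
  rows=[
    [6, [2.86, 3.88, -0.2], 0],
    [6, [2.86, 3.88, -0.2], 0],
    [6, [2.86, 3.88, -0.2], 0],
    [6, [2.86, 3.88, -0.2], 0],
    [6, [2.86, 3.88, -0.2], 0],
    [6, [2.86, 3.88, -0.2], 0],
    [6, [2.86, 3.88, -0.2], 0],
    [6, [2.86, 3.88, -0.2], 0],
    [6, [2.86, 3.88, -0.2], 0],
    [6, [2.86, 3.88, -0.2], 0],
  ],
)

```text
t: 7.25
tool_pos: [0.4276, 0.3578, 0.2686]
tool_rot: [-0.125, -3.137, 0.002]
contact_force: [0.1, -0.7, 0.8]
opening: 0.0598
grip_force: 0.0
```

Emit:
send_rows(
  rows=[
    [6, [2.86, 3.88, -0.2], 0],
    [6, [2.86, 3.88, -0.2], 0],
    [6, [2.86, 3.88, -0.2], 0],
    [6, [2.86, 3.88, -0.2], 0],
    [6, [2.86, 3.88, -0.2], 0],
    [6, [2.86, 3.88, -0.2], 0],
    [6, [2.86, 3.88, -0.2], 0],
    [6, [2.86, 3.88, -0.2], 0],
    [6, [2.86, 3.88, -0.2], 0],
    [6, [2.86, 3.88, -0.2], 0],
  ],
)

```text
t: 8.5
tool_pos: [0.1735, 0.7674, 0.2878]
tool_rot: [-0.125, -3.139, 0.004]
contact_force: [-0.2, 1.1, 0.3]
opening: 0.0599
grip_force: 0.0
```

```bash
cat >> h.py <<'E'
O=np.array([.6103,.0485]);F=np.array([.0805,.9968]);L=np.array([-.9968,.0805])
def box(p): p=np.asarray(p)[...,:2]-O; return np.stack([p@F,p@L],-1)*1000
def module(d):
    z=d['range_z'];v,u=np.mgrid[:420,:560]
    P=(np.stack([(u-d['cx'])/d['fx']*z,(v-d['cy'])/d['fy']*z,z,np.ones_like(z)],-1)@d['cam_to_world'].T)[...,:3]
    b=box(P);m=(z>0)&(P[...,2]>.121)&(P[...,2]<.138)&(b[...,0]>-195)&(b[...,0]<-8)&(abs(b[...,1])<80)
    return m.sum(),cv2.minAreaRect(b[m].astype(np.float32)),P[m][:,2].mean()
E
python3 - <<'E'
from h import *
a=grab('top','top4');print(module(np.load('top1.npz')),module(a))
o=ctrl.get_obs();print(o['t'],o['tool_pos'],o['tool_rot'],o['q'])
E
```

```text
(np.int64(830), ((-98.36911010742188, -31.95905303955078), (60.07453536987305, 85.49783325195312), 73.42816925048828), np.float64(0.13047896379262874)) (np.int64(744), ((-81.61663818359375, 11.14022445678711), (154.2208251953125, 84.79053497314453), 22.292972564697266), np.float64(0.13095142259139134))
8.55 [0.16924243 0.77098329 0.28640754] [-1.18370826e-01 -3.13566462e+00  8.07686875e-04] [ 1.25935143  0.41510005  1.1011116   0.00342318  1.62687496 -0.23579175]
```

Emit:
send_rows(
  rows=[
    [6, [1.8, 3.2, 0], 0],
    [6, [1.8, 3.2, 0], 0],
    [6, [1.8, 3.2, 0], 0],
    [6, [1.8, 3.2, 0], 0],
    [6, [1.8, 3.2, 0], 0],
    [6, [1.8, 3.2, 0], 0],
    [6, [0, 1.5, 0], 0],
    [6, [0, 1.5, 0], 0],
  ],
)

```text
t: 9.55
tool_pos: [0.0835, 0.9867, 0.2806]
tool_rot: [-0.125, -3.139, -0.003]
contact_force: [0.0, -4.5, 6.5]
opening: 0.0605
grip_force: 0.0
```

```bash
python3 - <<'E'
from h import *
o=ctrl.get_obs();print(o['t'],o['tool_pos'],o['tool_rot'],o['q'],o['dq'].round(2))
d=np.load('top4.npz');z=d['range_z'];v,u=np.mgrid[:420,:560]
P=(np.stack([(u-d['cx'])/d['fx']*z,(v-d['cy'])/d['fy']*z,z,np.ones_like(z)],-1)@d['cam_to_world'].T)[...,:3]
b=box(P);m=((z>0)&(P[...,2]>.121)&(P[...,2]<.138)&(b[...,0]>-195)&(b[...,0]<-8)&(abs(b[...,1])<85)).astype(np.uint8)
n,l,s,c=cv2.connectedComponentsWithStats(m)
for i in range(1,n):
    if s[i,4]>60: print(s[i],cv2.minAreaRect(b[l==i].astype(np.float32)))
E
```

```text
9.55 [0.08345942 0.98674162 0.28059179] [-1.24912383e-01 -3.13894525e+00 -2.97286103e-03] [ 1.41130721e+00  1.13077176e+00  5.48543861e-02  4.16696802e-04
  1.95410664e+00 -7.97861258e-02] [-0.01  0.07 -0.01  0.    0.01  0.  ]
[311 192  43   4  90] ((-106.3011703491211, -28.03032875061035), (84.7162857055664, 2.948136329650879), 0.031589213758707047)
[311 195  43   5  84] ((-106.65719604492188, -20.836454391479492), (84.62837219238281, 2.882345199584961), 0.12906597554683685)
[311 199  42   4  86] ((-106.15873718261719, -13.906425476074219), (82.65716552734375, 3.6638476848602295), 0.34111663699150085)
[310 202  43   5  84] ((-106.09364318847656, -6.589084625244141), (3.1324286460876465, 85.64447021484375), 89.78492736816406)
[310 206  43   7 164] ((-105.99005889892578, 3.942473888397217), (84.68855285644531, 10.12118911743164), 0.36565589904785156)
[310 212  43   5  82] ((-106.67012786865234, 14.708085060119629), (4.33860969543457, 84.45952606201172), 88.77015686035156)
[309 216  44   5  76] ((-106.15939331054688, 21.81535530090332), (3.080205202102661, 86.16669464111328), 89.77286529541016)
[309 220  43   4  77] ((-105.30670166015625, 28.70672607421875), (2.9297125339508057, 83.9867935180664), 89.93753814697266)
```

The module is now straight and centred at about box (-106, 0), yaw under 0.5°. At the reach limit I'll test whether commanding farther out tips the tool.

Emit:
send_rows(
  rows=[
    [6, [0, 6, 0], 0],
    [6, [0, 6, 0], 0],
    [6, [0, 6, 0], 0],
  ],
)

```text
t: 9.93
tool_pos: [0.087, 1.0267, 0.2497]
tool_rot: [0.126, 3.129, 0.174]
contact_force: [0.4, -0.3, -0.2]
opening: 0.0599
grip_force: 0.0
```

```bash
python3 - <<'E'
from h import *
o=ctrl.get_obs();print(o['t'],o['tool_pos'],o['tool_rot'],o['q'],o['dq'].round(3), o['q'][[1,2,4]].sum()-np.pi)
E
```

```text
9.925 [0.08702567 1.0267357  0.24972104] [0.12602158 3.12938594 0.17358045] [ 1.41192138  1.16083729  0.05943153  0.00849968  1.81078283 -0.07590059] [ 0.005  0.074 -0.001  0.02  -0.365  0.009] -0.11054100088355323
```

It tips, reading 0.11 rad outward already. I'll continue to about 0.45 rad.

Emit:
send_rows(
  rows=[
    [6, [0, 6, -1], 0],
    [6, [0, 6, -1], 0],
    [6, [0, 6, -1], 0],
    [6, [0, 6, -1], 0],
    [6, [0, 6, -1], 0],
  ],
)

```text
t: 10.55
tool_pos: [0.089, 1.0713, 0.2835]
tool_rot: [0.123, 3.091, 0.465]
contact_force: [0.2, 0.1, -0.7]
opening: 0.0601
grip_force: 0.0
```

```bash
python3 - <<'E'
from h import *
from scipy.spatial.transform import Rotation as R
o=ctrl.get_obs();print(o['t'],o['tool_pos'],o['q'],o['q'][[1,2,4]].sum()-np.pi);print(R.from_rotvec(o['tool_rot']).as_matrix().round(3))
E
```

```text
10.55 [0.08899247 1.07134163 0.28347218] [ 1.41318085  1.13985929  0.05573011  0.02179232  1.64787793 -0.07292373] -0.29812533125631546
[[-0.997  0.076  0.025]
 [ 0.08   0.953  0.293]
 [-0.001  0.294 -0.956]]
```

Emit:
send_rows(
  rows=[
    [6, [0, 6, -1], 0],
    [6, [0, 6, -1], 0],
    [6, [0, 6, -1], 0],
    [6, [0, 6, -1], 0],
    [3, [0, -2, -1], 0],
    [3, [0, -4, -1], 0],
  ],
)

```text
t: 11.3
tool_pos: [0.0856, 1.0325, 0.3309]
tool_rot: [0.122, 3.043, 0.688]
contact_force: [-0.1, 1.9, 1.1]
opening: 0.0303
grip_force: 0.0
```

```bash
python3 - <<'E'
from h import *
from scipy.spatial.transform import Rotation as R
o=ctrl.get_obs();M=R.from_rotvec(o['tool_rot']).as_matrix();print(o['t'],o['tool_pos'],o['q'],o['q'][[1,2,4]].sum()-np.pi);print(M.round(3))
T=np.array([*(O+F*-.200),.30]);print(T,(M.T@(T-o['tool_pos'])*100).round(2))
E
```

```text
11.3 [0.08555283 1.03245225 0.33093789] [ 1.40716424  0.76928834  0.58276889  0.03516329  1.34622689 -0.08385196] -0.44330853425296635
[[-0.997  0.072  0.036]
 [ 0.08   0.9    0.429]
 [-0.002  0.43  -0.903]]
[ 0.5942  -0.15086  0.3    ] [ -60.18 -104.17  -46.1 ]
```

Tipped 25° toward the feed direction. A little more gives comfortable clearance under the lintel. Then I'll turn the tool 90°, so that both fingertips press side by side on the module's rear.

Emit:
send_rows(
  rows=[
    [3, [0, 6, 0], 0],
    [3, [0, 6, -1], 0],
    [3, [0, 6, -1], 0],
    [3, [0, 6, -1], 0],
    [3, [0, 6, -1], 0],
    [3, [0, -2, -1], 0],
    [3, [-1, -4, -1], 10],
    [3, [0, -3, 0], 10],
  ],
)

```text
t: 12.3
tool_pos: [0.0894, 1.0094, 0.3989]
tool_rot: [-0.635, -2.873, -0.863]
contact_force: [-0.2, 0.6, 0.0]
opening: 0.03
grip_force: 0.0
```

```bash
cat > g.py <<'E'
from h import *
import sys
from scipy.spatial.transform import Rotation as R
o=ctrl.get_obs();M=R.from_rotvec(o['tool_rot']).as_matrix();print(o['t'],o['tool_pos'],box(o['tool_pos']),o['q']);print(M.round(3))
bx,by,bz=map(float,sys.argv[1:4])
T=np.array([*(O+F*bx/1000+L*by/1000),bz]);print(T,(M.T@(T-o['tool_pos'])*100).round(2))
E
python3 g.py -215 0 .30
```

```text
12.3 [0.08937717 1.00937097 0.39886593] [915.86189417 596.60599252] [1.39565253 0.60416027 0.73898354 0.05201672 1.22518141 0.25681764]
[[-0.912  0.409  0.046]
 [ 0.367  0.756  0.542]
 [ 0.187  0.511 -0.839]]
[ 0.5929925 -0.165812   0.3      ] [-90.82 -73.32 -53.11]
```

Emit:
send_rows(
  rows=[
    [3, [0, 0, -3], 10],
    [3, [0, 0, -3], 10],
    [3, [0, 0, -3], 10],
    [3, [0, 0, -3], 10],
    [3, [0, 0, -3], 10],
    [3, [0, 0, -3], 10],
    [3, [0, 0, -3], 10],
  ],
)

```text
t: 13.18
tool_pos: [0.0787, 0.897, 0.5769]
tool_rot: [-1.981, -1.82, -0.587]
contact_force: [0.3, 0.2, 0.8]
opening: 0.0301
grip_force: 0.0
```

```bash
python3 g.py -215 0 .30
```

```text
13.175 [0.07872533 0.89702483 0.57690271] [803.01779338 598.1798803 ] [1.38308109 0.36520663 0.76271243 0.05725222 1.43954371 1.47710259]
[[ 0.071  0.996  0.045]
 [ 0.835 -0.084  0.543]
 [ 0.545 -0.001 -0.838]]
[ 0.5929925 -0.165812   0.3      ] [-100.21   60.24  -32.21]
```

Emit:
send_rows(
  rows=[
    [3, [-4.15, 2.5, -1.35], 0],
    [3, [-4.15, 2.5, -1.35], 0],
    [3, [-4.15, 2.5, -1.35], 0],
    [3, [-4.15, 2.5, -1.35], 0],
    [3, [-4.15, 2.5, -1.35], 0],
    [3, [-4.15, 2.5, -1.35], 0],
    [3, [-4.15, 2.5, -1.35], 0],
    [3, [-4.15, 2.5, -1.35], 0],
    [3, [-4.15, 2.5, -1.35], 0],
    [3, [-4.15, 2.5, -1.35], 0],
  ],
)

```text
t: 14.42
tool_pos: [0.2946, 0.4562, 0.4642]
tool_rot: [-1.978, -1.83, -0.593]
contact_force: [1.3, 0.7, 0.6]
opening: 0.0298
grip_force: 0.0
```

Emit:
send_rows(
  rows=[
    [3, [-4.15, 2.5, -1.35], 0],
    [3, [-4.15, 2.5, -1.35], 0],
    [3, [-4.15, 2.5, -1.35], 0],
    [3, [-4.15, 2.5, -1.35], 0],
    [3, [-4.15, 2.5, -1.35], 0],
    [3, [-4.15, 2.5, -1.35], 0],
    [3, [-4.15, 2.5, -1.35], 0],
    [3, [-4.15, 2.5, -1.35], 0],
    [3, [-4.15, 2.5, -1.35], 0],
    [3, [-4.15, 2.5, -1.35], 0],
  ],
)

```text
t: 15.68
tool_pos: [0.5113, 0.0157, 0.3535]
tool_rot: [-1.984, -1.834, -0.588]
contact_force: [0.3, -0.0, 0.0]
opening: 0.0301
grip_force: 0.0
```

```bash
python3 g.py -215 0 .25
```

```text
15.675 [0.51125134 0.01567224 0.35352112] [-40.6961288   96.08906894] [-0.40832632 -0.24807606  1.76437872  0.55180326  1.78447458 -0.25417337]
[[ 0.063  0.997  0.051]
 [ 0.84  -0.081  0.536]
 [ 0.539  0.009 -0.843]]
[ 0.5929925 -0.165812   0.25     ] [-20.31   9.52  -0.6 ]
```

Emit:
send_rows(
  rows=[
    [3, [-4.06, 1.9, -0.12], 0],
    [3, [-4.06, 1.9, -0.12], 0],
    [3, [-4.06, 1.9, -0.12], 0],
    [3, [-4.06, 1.9, -0.12], 0],
    [3, [-4.06, 1.9, -0.12], 0],
    [3, [-1.4, 0, 3.35], 0],
    [3, [-1.4, 0, 3.35], 0],
    [3, [-1.4, 0, 3], 0],
    [3, [0, 0, 0], 0],
  ],
)

```text
t: 16.8
tool_pos: [0.5922, -0.146, 0.1416]
tool_rot: [-1.98, -1.828, -0.582]
contact_force: [-0.0, -0.9, 0.4]
opening: 0.0302
grip_force: 0.0
```

```bash
python3 g.py -188 0 .107; python3 - <<'E'
from h import *
from scipy.spatial.transform import Rotation as R
b=grab('scene','scene5')
f=cv2.imread('pics/scene5.png')[120:320,130:380];cv2.imwrite('pics/c5.png',cv2.resize(f,None,fx=3,fy=3,interpolation=cv2.INTER_CUBIC))
E
```

```text
16.8 [ 0.59218988 -0.14595467  0.14159684] [-195.29028371    2.39856928] [-0.58677799  0.22582143  1.6543667   0.49245944  1.56457046 -0.58712845]
[[ 0.067  0.997  0.043]
 [ 0.839 -0.08   0.539]
 [ 0.541  0.    -0.841]]
[ 0.595166  -0.1388984  0.107    ] [-1.26  0.24  3.3 ]
```

View pics/c5.png

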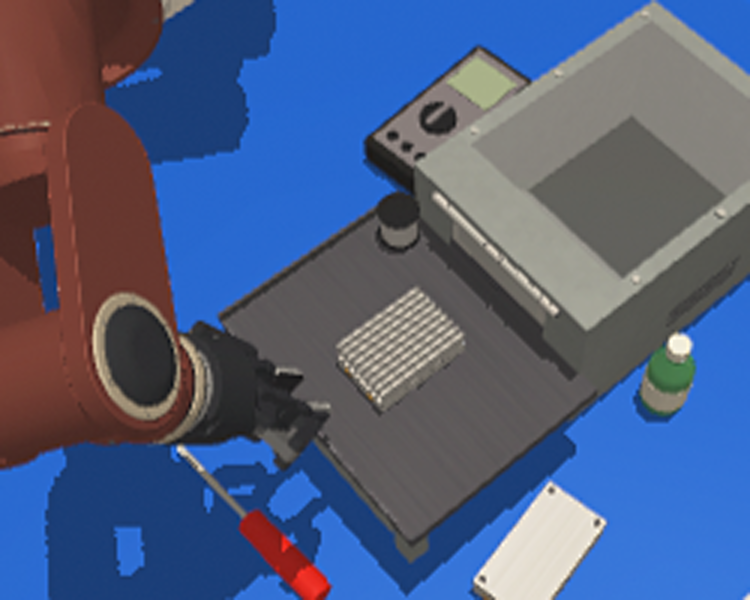

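The module (centre ~(400,350) in the crop) lies straight before the mouth, and the tilted fingertips (~(305,410)) are behind it at the shelf's front end. I'll lower and approach.

Emit:
send_rows(
  rows=[
    [3, [-0.63, 0.12, 1.65], 0],
    [3, [-0.63, 0.12, 1.65], 0],
    [3, [0, 0, 0], 0],
    [3, [0.84, 0, 0.54], 0],
    [3, [0.84, 0, 0.54], 0],
    [3, [0.84, 0, 0.54], 0],
    [3, [0.84, 0, 0.54], 0],
    [3, [0.84, 0, 0.54], 0],
    [3, [0.84, 0, 0.54], 0],
  ],
)

```text
t: 17.98
tool_pos: [0.6013, -0.0797, 0.1081]
tool_rot: [-1.981, -1.83, -0.583]
contact_force: [0.9, -2.6, 1.9]
opening: 0.0298
grip_force: 1.4
```

```bash
python3 g.py 6 0 .107; python3 - <<'E'
from h import *
print(ctrl.get_obs()['contact_force'])
E
```

```text
17.975 [ 0.60131126 -0.07968631  0.10814431] [-128.49970969   -1.35902154] [-0.49027551  0.22236397  1.71980375  0.52229538  1.46395294 -0.53862144]
[[ 0.066  0.997  0.045]
 [ 0.839 -0.08   0.538]
 [ 0.54   0.003 -0.842]]
[0.610783  0.0544808 0.107    ] [11.26 -0.13  7.36]
[ 0.93439838 -2.55285659  1.86625586]
```

```bash
python3 - <<'E'
from h import *
d=grab('top','top6');z=d['range_z'];v,u=np.mgrid[:420,:560]
P=(np.stack([(u-d['cx'])/d['fx']*z,(v-d['cy'])/d['fy']*z,z,np.ones_like(z)],-1)@d['cam_to_world'].T)[...,:3]
b=box(P);m=((z>0)&(P[...,2]>.121)&(P[...,2]<.138)&(b[...,0]>-125)&(b[...,0]<-8)&(abs(b[...,1])<60)).astype(np.uint8)
n,l,s,c=cv2.connectedComponentsWithStats(m)
for i in range(1,n):
    if s[i,4]>60: print(cv2.minAreaRect(b[l==i].astype(np.float32)))
E
```

```text
((-78.6469497680664, -24.700439453125), (10.705090522766113, 85.32698822021484), 89.56929779052734)
((-78.89971160888672, -14.012367248535156), (84.81492614746094, 3.2642595767974854), 0.4364538788795471)
((-79.31016540527344, -6.834395885467529), (3.2067973613739014, 84.85910034179688), 89.83020782470703)
((-78.29158020019531, 3.8774309158325195), (10.127628326416016, 85.1650161743164), 89.84397888183594)
((-78.58287048339844, 14.490731239318848), (84.71541595458984, 3.0641465187072754), 0.07827074080705643)
((-80.28319549560547, 21.71040153503418), (87.25621795654297, 4.796278953552246), 1.4700028896331787)
((-79.2700424194336, 28.627405166625977), (3.0802817344665527, 84.3805160522461), 89.9315185546875)
```

The push stays straight: module middle at box (-79, 0), with fingertips about 4.6 mm ahead of the TCP. It needs about 137 mm more.

Emit:
send_rows(
  rows=[
    [3, [0.84, 0, 0.54], 0],
    [3, [0.84, 0, 0.54], 0],
    [3, [0.84, 0, 0.54], 0],
    [3, [0.84, 0, 0.54], 0],
    [3, [0.84, 0, 0.54], 0],
    [3, [0.84, 0, 0.54], 0],
    [3, [0.84, 0, 0.54], 0],
    [3, [0.84, 0, 0.54], 0],
    [3, [0.84, 0, 0.54], 0],
    [3, [0.84, 0, 0.54], 0],
  ],
)

```text
t: 19.27
tool_pos: [0.609, 0.0203, 0.1077]
tool_rot: [-1.98, -1.829, -0.583]
contact_force: [-1.0, -3.2, 2.5]
opening: 0.03
grip_force: 1.7
```

```bash
python3 g.py 9 0 .108; python3 - <<'E'
from h import *
print(ctrl.get_obs()['contact_force'])
b=grab('scene','scene7')
f=cv2.imread('pics/scene7.png')[120:320,130:380];cv2.imwrite('pics/c7.png',cv2.resize(f,None,fx=3,fy=3,interpolation=cv2.INTER_CUBIC))
E
```

```text
19.275 [0.60898446 0.02025046 0.10771567] [-28.26504097  -0.96276156] [-0.33691315  0.17691313  1.77348172  0.56144167  1.3842924  -0.41916312]
[[ 0.066  0.997  0.045]
 [ 0.839 -0.08   0.539]
 [ 0.541  0.002 -0.841]]
[0.6110245 0.0574712 0.108    ] [ 3.15 -0.09  1.99]
[-0.98691263 -3.22712124  2.45243326]
```

View pics/c7.png

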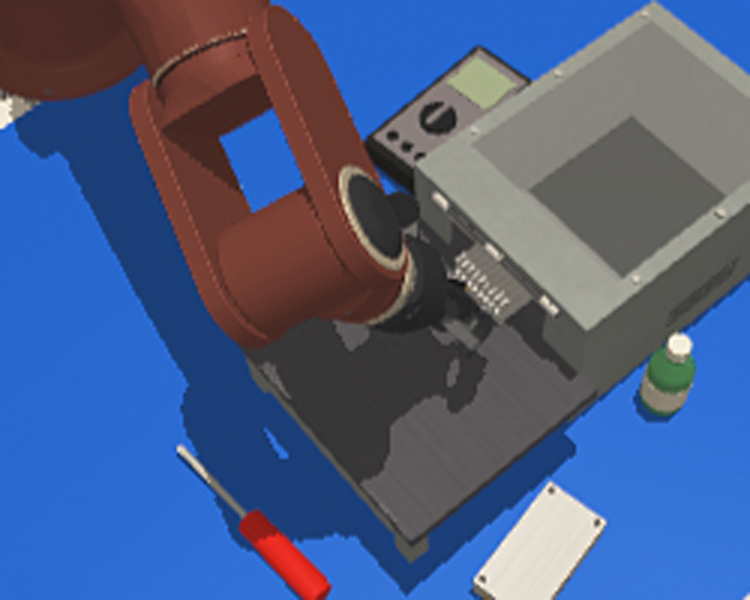

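The module is half through the mouth, and the fingers (~(470,320)) are behind it and clear of the lintel. I'll finish the push.

Emit:
send_rows(
  rows=[
    [3, [0.8, 0, 0.51], 0],
    [3, [0.8, 0, 0.51], 0],
    [3, [0.8, 0, 0.51], 0],
    [3, [0.8, 0, 0.51], 0],
    [3, [0, 0, 0], 0],
    [3, [0, 0, 0], 0],
  ],
)

```text
t: 20.08
tool_pos: [0.6117, 0.0578, 0.1075]
tool_rot: [-1.98, -1.829, -0.583]
contact_force: [-0.2, 1.1, 0.5]
opening: 0.0298
grip_force: 0.0
```

```bash
python3 g.py -100 0 .11; python3 - <<'E'
from h import *
print(ctrl.get_obs()['contact_force'])
a=grab('top','top8')
f=cv2.imread('pics/top8.png')[120:270,110:330];cv2.imwrite('pics/c8.png',cv2.resize(f,None,fx=3.4,fy=3.4,interpolation=cv2.INTER_CUBIC))
E
```

```text
20.075 [0.61165667 0.0577788  0.10747122] [ 9.35832388 -0.60538959] [-0.27637503  0.16853926  1.78356278  0.57439893  1.35347842 -0.37163686]
[[ 0.066  0.997  0.044]
 [ 0.839 -0.079  0.539]
 [ 0.541  0.001 -0.841]]
[ 0.60225 -0.05118  0.11   ] [-9.06 -0.07 -6.13]
[-0.18572193  1.06847631  0.52325441]
```

View pics/c8.png

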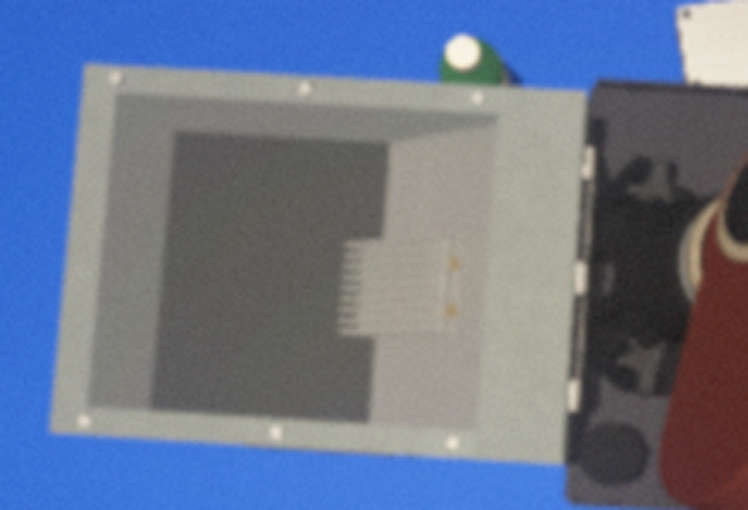

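Through the pane the module (crop ~(400,285)) is sliding down the chute. I'll withdraw the fingers straight back, then up.

Emit:
send_rows(
  rows=[
    [3, [-0.84, 0, -0.54], 0],
    [3, [-1.68, 0, -1.08], 0],
    [3, [-1.68, 0, -1.08], 0],
    [3, [-1.68, 0, -1.08], 0],
    [3, [-1.68, 0, -1.08], 0],
    [3, [-1.68, 0, -1.08], 0],
    [3, [-1.68, 0, -1.08], 0],
    [3, [-1.68, 0, -1.08], 0],
  ],
)

```text
t: 21.12
tool_pos: [0.5999, -0.0933, 0.1079]
tool_rot: [-1.981, -1.829, -0.583]
contact_force: [0.0, -0.1, 0.3]
opening: 0.0298
grip_force: 0.0
```

Emit:
send_rows(
  rows=[
    [3, [0, 0, -3], 0],
    [3, [0, 0, -4], 0],
    [3, [0, 0, -4], 0],
    [3, [0, 0, -4], 0],
    [3, [0, 0, -2], 0],
    [3, [0, 0, 0], 0],
    [3, [0, 0, 0], 0],
    [3, [0, 0, 0], 0],
  ],
)

```text
t: 22.12
tool_pos: [0.5919, -0.1824, 0.249]
tool_rot: [-1.978, -1.827, -0.582]
contact_force: [0.6, 0.1, -0.4]
opening: 0.0301
grip_force: 0.0
```

```bash
python3 - <<'E'
from h import *
o=ctrl.get_obs();print(o['t'],o['tool_pos'],o['contact_force'])
a=grab('top','top9');b=grab('scene','scene9')
t=cv2.resize(cv2.imread('pics/top9.png')[120:290,110:390],(560,340),interpolation=cv2.INTER_CUBIC)
s=cv2.imread('pics/scene9.png')[120:320,220:460];s=cv2.resize(s,None,fx=340/200*.58,fy=340/200*.58)
s=cv2.copyMakeBorder(s,0,340-s.shape[0],0,0,cv2.BORDER_CONSTANT)
cv2.imwrite('pics/c9.png',np.hstack([t,s])[:,:800])
E
```

```text
22.125 [ 0.59186581 -0.1824173   0.24901935] [ 0.56905076  0.09059144 -0.41441812]
```

View pics/c9.png

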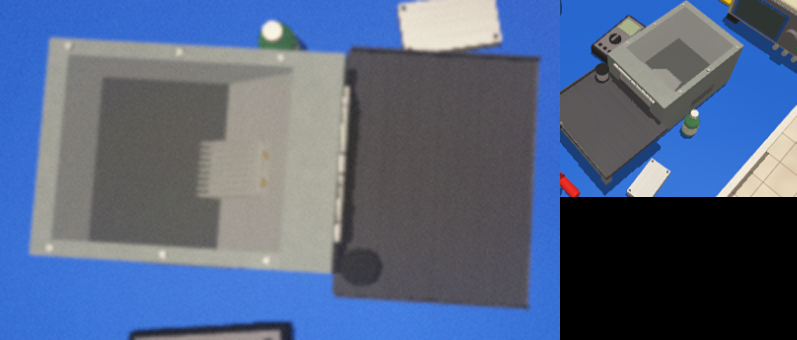

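```bash
python3 - <<'E'
from h import *
for n in ('scene1','scene9','top9'):
    d=np.load(n+'.npz');z=d['range_z'];v,u=np.mgrid[:420,:560]
    P=(np.stack([(u-d['cx'])/d['fx']*z,(v-d['cy'])/d['fy']*z,z,np.ones_like(z)],-1)@d['cam_to_world'].T)[...,:3]
    b=box(P)
    if n!='top9':
        for lo in (.106,.118,.13,.142):
            m=(z>0)&(P[...,2]>lo)&(P[...,2]<lo+.012)&(abs(b[...,1])<50)&(b[...,0]>-15)&(b[...,0]<60)
            print(n,lo,m.sum(),np.median(b[m],0) if m.any() else '')
    else:
        for x in range(50,200,10):
            m=(z>0)&(abs(b[...,0]-x)<5)&(abs(b[...,1])<25)
            print(x,P[m][:,2].mean().round(3),end='; ')
E
```

```text
scene1 0.106 89 [-0.1099786  -6.30249307]
scene1 0.118 65 [0.05002654 3.93213055]
scene1 0.13 54 [-0.11721466 -3.56431142]
scene1 0.142 3 [ -0.93706584 -45.10365723]
scene9 0.106 86 [-0.0720082  -4.59314332]
scene9 0.118 59 [-0.03902382 -0.27579153]
scene9 0.13 63 [-0.01597061 -2.41757213]
scene9 0.142 0 
50 0.176; 60 0.176; 70 0.176; 80 0.176; 90 0.176; 100 0.176; 110 0.176; 120 0.176; 130 0.176; 140 0.176; 150 0.176; 160 0.176; 170 0.176; 180 0.176; 190 0.176;
```

The flap hangs shut, with the same depth as at the start. The module lies at rest on the chute, and the bystanders are where they were.

```bash
python3 -c "
from station import ctrl
print(ctrl.finish_job())"
```

```text
the job is handed in; nothing more can be done
None
```

I pushed the module flat through the flap and it went down the chute; the flap hangs shut, the bystanders look unmoved, and the job was handed in at about 22 s, though joint 3 read 0.0549 rad (limit 0.06) while I tilted the tool at full reach.

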